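# Put the bench tools back in their sloped cutout tray

## Task

Put the try square and the brass hammer back into their own shaped cutouts in the sloped black tool tray, each turned to match its cutout and pressed fully home, flat on the cutout's floor. Leave the other things on the bench where they are.

Things in the scene. Friction and masses are not known exactly. Their poses are not given: they have to be found in the camera images.
- tray_face: Face of the fixed black tool tray with orange cutout floors, facing the robot, rising away from it at 30 deg. +x up the slope, +y across (robot's left), +z out of the face. Origin on the cutout floors, 75 mm over the table. Face x -110..75, y -90..145 mm; black top at z=14 mm (cutouts 14 deep). Finger groove, equally deep, runs across the whole face at x -20..20 mm through both cutouts.
- hammer_seat (a point): Where hammer_grip belongs when the hammer is home, axes as the tray face (at tray face x=0, y=-40, z=11 mm). T-shaped cutout, 2.5 mm play each side: channel 25 mm wide along x at y=-40 from x=-96.5 to 31.5; head pocket x 31.5..58.5, y -74.5..-5.5 mm (tray face axes).
- hammer_head_seat (a point): Where hammer_head belongs when the hammer is home (tray face x=45, y=-40, z=11 mm).
- square_seat (a point): Where square_grip belongs when the square is home, axes as the tray face (at tray face x=0, y=40, z=10 mm). L-shaped cutout, 2.5 mm play each side: stock pocket 27 mm wide at y=40, x -52.5..52.5; blade pocket x 25.5..52.5, y up to 133.5 mm (tray face axes).
- square_tip_seat (a point): Where square_tip belongs when the square is home (tray face x=39, y=131, z=10 mm).
- hammer_grip (a point): Mid-shaft of the loose hammer lying flat on the table left or right of the tray, head end away from the robot within 70 deg; 11 mm over its underside. +x to the head, +z up; home when its axes agree with the tray face's. Brass head 22x64x22 mm (x,y,z) centred at x=45; wood shaft 14 wide, 14 high, x -34..34, underside 4 mm higher than the head's; thicker butt 20 wide, 22 high, x -94..-34 mm.
- hammer_head (a point): Centre of the hammer's brass head, 45 mm along +x from hammer_grip.
- square_grip (a point): Centre of the stock of the loose try square lying flat on the table on the other side from the hammer, stock +x away from the robot within 70 deg; 10 mm over its underside. +z up; home when its axes agree with the tray face's. Dark stock, one side brass, 100x22x20 mm (x,y,z); steel blade 80 long, 22 wide, 3 thick at mid height, towards +y from the stock's +x end (centre line x=39, end y=91 mm).
- square_tip (a point): Middle of the free end of the square's blade: x=+39, y=+91 mm from square_grip.
- square: The try square as a whole, about 0.3 kg; origin 10 mm under square_grip, same axes.
- hammer: The hammer as a whole, about 0.18 kg, 150 mm long; origin 11 mm under hammer_grip, same axes.
- bar_long: Loose bystander, not part of the job: orange-brown phenolic bar 16 x 150 x 14 mm, in front of the tray; origin under its centre.
- bar_short: Loose bystander, not part of the job: orange-brown phenolic bar 18 x 60 x 14 mm, in front of the tray; origin under its centre.
- jar: Loose bystander, not part of the job: glass jar, 68 mm diameter, 75 mm high, beyond the tools; origin under its centre.
- tape: Loose bystander, not part of the job: bright green tape roll, 100 mm diameter, 48 mm high; origin under its centre.
- shears: Loose bystander, not part of the job: small shears with teal handles, 180 mm long, 10 mm high, behind the tray; origin under the pivot.
- brass_channel: Loose bystander, not part of the job: brass U-channel offcut 120 x 30 x 18 mm, open side up; origin under its centre.
Not all that is in view belongs to the job. Several things look just like the hammer: the one meant starts farthest to the robot's left.

How it is judged (in metres and radians):
At the end, for the whole second after the job is handed in: Square and hammer both lie at rest in their own cutouts, flat on the floor: square_grip, square_tip, hammer_grip and hammer_head each within 7 mm of their seats and no higher than 14.5 mm over the cutout floor, both tools level with the face within 0.06 rad (distance between square_grip and square_seat below 0.007 m and distance between square_tip and square_tip_seat below 0.007 m and distance between hammer_grip and hammer_seat below 0.007 m and distance between hammer_head and hammer_head_seat below 0.007 m and z of each of square_grip, square_tip, hammer_grip, hammer_head in the frame of tray_face below 0.0145 m and angle between the z axis of each of square_grip, hammer_grip and the z axis of tray_face, either way round below 0.06 rad and linear speed of each of square, hammer below 0.02 m/s); the robot touches nothing.
It fails at once if a bystander was moved by more than 30 mm (distance of any of bar_long, bar_short, jar, tape, shears, brass_channel from where it was at the start of the episode above 0.03 m).
It also fails if it takes over 54 s, if anything falls off the work surface, if the arm or the gripper's body presses on something with over 40 N, if the wrist force passes 120 N, or if a joint passes its speed limit or range.

## Robot

A 6-joint arm with a two-finger parallel gripper is mounted at the origin on the work surface. World frame = base frame: x ahead of the robot, y to its left, z up, the work surface at z = 0. Lengths are in m, angles in degrees, forces in N, time in s.
With the tool pointing down it reaches from about 0.4 to 0.825 m from the base axis. Payload 7 kg.
Tool frame: the origin (TCP) lies midway between the tips of the shut fingers; the grasp point (between the pads) lies 19 mm behind it; z points along the fingers, y is the direction in which the jaws open and shut (so a half turn about z gives the same grasp; the last joint's range is limited). The gripper opens to 88 mm and grips with 3 to 60 N. Pads are 19 mm wide; open, the fingers measure 130 mm over their backs; the gripper's body (78 mm by 193 mm) begins 47 mm behind the grasp point.
Start: joints at [90.991, 20.546, 0.682, 0, -70.136, -16.507], TCP at [0.181, 0.65, 0.227] pointing down, gripper open.
Joint ranges: [-176.03, 176.03], [-82.01, 121.73], [-58.28, 71.71], [-173.87, 95.51], [-174.79, -0.11], [-173.66, 173.66]. Speed limits (degrees/s): [136.94, 136.94, 172.46, 180, 180, 180].

## Interface

Orientations are given as a 3x3 rotation matrix whose columns are the frame's x, y, z axes.
In Python, from rig import robot gives the robot as it stands. Calls block until the motion is done:
- robot.goto(position, orientation): joint-space move of the TCP to a pose.
- robot.servo_line(position, ori=None, speed=0.15): straight line of the TCP; ori=None keeps the orientation; speed is the mean speed in m/s.
- robot.movej(angles): joint-space move.
- robot.move_gripper(opening): opening from 0.0 (shut) to 1.0 (fully open); the grip force is fixed at half the most; returns when the fingers have stopped.
- robot.dwell(seconds).
- robot.ik(position, orientation): joint angles nearest the present ones, or None.
- robot.grab_frame(name): name is "scene" or "top" or "wrist"; returns (picture, depth): 420x560x3 uint8, red, green, blue; 420x560 float32, m along the optical axis (not along the pixel's ray), 0 where there is no reading.
- robot.camera_info(name): a dict with "vfov" (degrees; the focal length in pixels is half the picture's height over the tangent of half this angle, whatever the lens; pixels are square), "cx", "cy" (the principal point, pixels), "k1" (the pictures are not rectified: a ray, as slopes to the right and down, at radius r is drawn at 1 + k1 r^2 times it, then the intrinsics apply), "view" (4x4, takes a point from world to camera coordinates); the wrist camera has in their place "T_tool_cam" (4x4, takes a point from camera to tool coordinates, whose origin is the TCP and whose axes are the flange's). Camera axes: x right, y down, z forward; pixel columns grow to the right and rows downward; lengths in m; the calibration is good to about 2 mm. A picture is of the moment at which its call begins: read the wrist's pose just before it. camera_info takes no time and is no camera call.
A pose or a line that the arm cannot do raises robot.Unreachable and nothing moves.
- robot.job_done(): hands the job in, once; it reports no verdict.
Readings, each from a call of its own:
- robot.read_t(): time.
- robot.read_qpos(): joint angles.
- robot.read_qvel(): joint speeds.
- robot.read_effort(): joint torques, N m.
- robot.read_position(): TCP position.
- robot.read_tcp_rot(): TCP orientation.
- robot.read_force(): force on the tool from outside, world axes, zero at the start.
- robot.read_ft_torque(): the same for the moment, N m.
- robot.read_grip_width(): opening from 0.0 (shut) to 1.0 (fully open).
Only numpy, scipy, OpenCV 4.12 (cv2) and the standard library are available. Lean on these libraries where they do the work, as an engineer would, in place of code of your own. Each camera call takes 0.05 s, during which the arm holds its last target. There are 200 camera calls.

## Working session

There is one attempt and no reset: what is moved stays moved. The work goes in short steps, each a Python script; the robot and the scene stay as the last script left them, time stands still between calls to the robot, and variables do not carry over. Pictures are saved under pics/ and viewed, about 8 in all and at most 12, crops included, and the job is handed in when it is done.

```bash
ls; mkdir -p pics; cat > h.py <<'E'
import numpy as np, cv2
from rig import robot
def save(n,a): cv2.imwrite(f'pics/{n}.png',cv2.cvtColor(a,cv2.COLOR_RGB2BGR))
def cam(name):
    c=robot.camera_info(name); f=210/np.tan(np.radians(c['vfov']/2)); return c,f
def pose():
    T=np.eye(4); T[:3,:3]=robot.read_tcp_rot(); T[:3,3]=robot.read_position(); return T
def c2w(name,T=None):
    c,f=cam(name)
    return T@np.array(c['T_tool_cam']) if name=='wrist' else np.linalg.inv(np.array(c['view']))
def slopes(name,uv):
    c,f=cam(name); K=np.array([[f,0,c['cx']],[0,f,c['cy']],[0,0,1]])
    # ray r drawn at (1+k1 r^2) r
    return cv2.undistortPointsIter(np.array(uv,float).reshape(-1,1,2),K,np.array([c['k1'],0,0,0,0]),None,None,(3,100,1e-12)).reshape(-1,2)
def onplane(name,uv,p0=(0,0,0),n=(0,0,1),M=None):
    if M is None: M=c2w(name)
    s=slopes(name,uv); d=np.c_[s,np.ones(len(s))]@M[:3,:3].T; o=M[:3,3]; n=np.array(n,float)
    t=((np.array(p0)-o)@n)/(d@n); return o+t[:,None]*d
def cloud(name,D,M=None):
    if M is None: M=c2w(name)
    v,u=np.mgrid[0:420,0:560]; s=slopes(name,np.c_[u.ravel(),v.ravel()])
    P=np.c_[s,np.ones(len(s))]*D.reshape(-1,1); return (P@M[:3,:3].T+M[:3,3]).reshape(420,560,3)
def proj(name,P,M=None):
    if M is None: M=c2w(name)
    c,f=cam(name); q=(np.asarray(P)-M[:3,3])@M[:3,:3]; s=q[:,:2]/q[:,2:]; s=s*(1+c['k1']*(s**2).sum(1,keepdims=True))
    return s*f+[c['cx'],c['cy']]
E
python3 - <<'E'
from h import *
for n in ('scene','top'):
    a,d=robot.grab_frame(n); save(n,cv2.resize(a,(784,588))); np.savez(n+'.npz',a=a,d=d); print(n,robot.camera_info(n),(d>0).mean())
print(robot.camera_info('wrist'),robot.read_t())
E
```

```text
pics
scene {'vfov': 52.48683247687681, 'cx': 278.41394753867894, 'cy': 212.8738936394811, 'k1': -0.1330065923540189, 'view': array([[-0.69678403,  0.71718048,  0.01200724,  0.4240165 ],
       [ 0.56052728,  0.55487836, -0.61475132, -0.26274046],
       [-0.4475502 , -0.42161852, -0.7886296 ,  1.69974358],
       [ 0.        ,  0.        ,  0.        ,  1.        ]])} 0.9961819727891157
top {'vfov': 46.54644076506273, 'cx': 279.62633008156666, 'cy': 212.32249908489803, 'k1': -0.07588507118404797, 'view': array([[-0.00563597, -0.99997086, -0.0051501 , -0.02967289],
       [-0.99589318,  0.00607822, -0.09033176,  0.59121082],
       [ 0.09036043,  0.00461984, -0.99589841,  1.43039532],
       [ 0.        ,  0.        ,  0.        ,  1.        ]])} 0.9960544217687075
{'vfov': 59.327290040934905, 'cx': 283.0080793001755, 'cy': 206.27307148992602, 'k1': 0.00011966051844603857, 'T_tool_cam': array([[ 2.11096091e-04, -9.56533414e-01, -2.91622672e-01,
         7.83199760e-02],
       [ 9.99998530e-01,  6.98071292e-04, -1.56583414e-03,
        -2.77224084e-04],
       [ 1.70134609e-03, -2.91621913e-01,  9.56532156e-01,
        -1.57693092e-01],
       [ 0.00000000e+00,  0.00000000e+00,  0.00000000e+00,
         1.00000000e+00]])} 0.1
```

View pics/top.png

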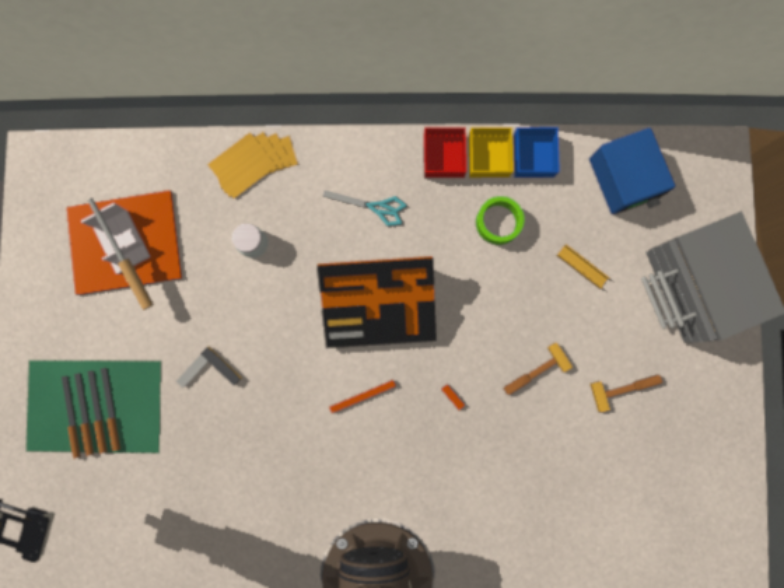

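View pics/scene.png

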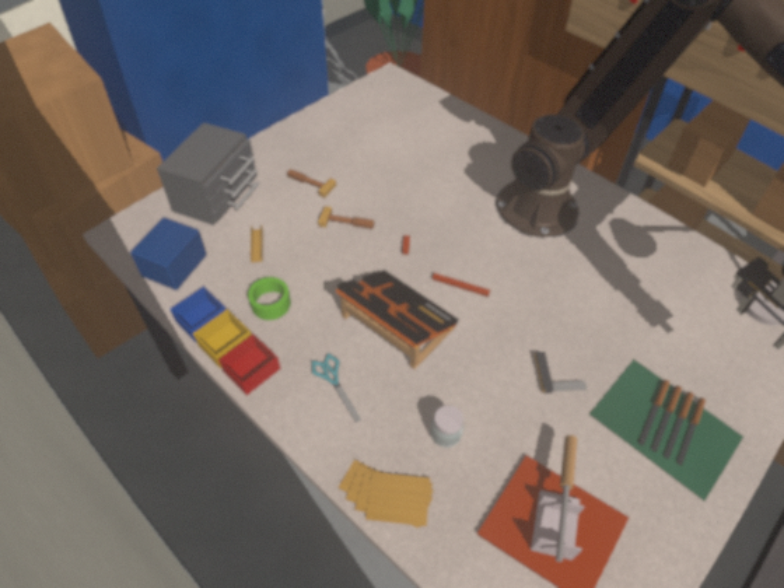

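The top view (x up the picture, y to the left) shows:
- the tray at about (378,302), with the L cutout on the left and the T cutout on the right
- the square at (210,365)
- hammer A at (540,370), head at (561,358), and hammer B at (628,390), head at (601,396)

A fits because it is the farther left of the two and its head points away from the robot. B's head points left and its shaft points right. I'll confirm this in a crop.

```bash
python3 - <<'E'
from h import *
z=np.load('top.npz'); a,d=z['a'],z['d']; P=cloud('top',d); np.save('P.npy',P)
g=lambda u,v:(int(u/1.4),int(v/1.4))
crop=a[235:305,345:485]; save('ham',cv2.resize(crop,(784,392),interpolation=cv2.INTER_CUBIC))
for n,uv in dict(sq_corner=(208,352),sq_stockend=(241,382),sq_tip=(181,383),hamA_head=(561,358),hamA_butt=(509,389)).items():
    print(n,onplane('top',[(uv[0]/1.4,uv[1]/1.4)],(0,0,.012))[0].round(3))
# tray black top: dark pixels region
u0,v0=g(310,250);u1,v1=g(445,355)
R=P[v0:v1,u0:u1].reshape(-1,3);C=a[v0:v1,u0:u1].reshape(-1,3).astype(int)
m=(C.max(1)<60)&(R[:,2]>.03); Q=R[m]
for _ in range(5):
    c=Q.mean(0); n=np.linalg.svd(Q-c)[2][2]; n*=np.sign(n[2]); r=(R[m]-c)@n; Q=R[m][abs(r)<.006]
print('plane n',n,'c',c,len(Q), 'std',r.std())
# expected n dir with yaw
print('yaw from n',np.degrees(np.arctan2(-n[1],-n[0])),'tilt',np.degrees(np.arccos(n[2])))
print('corners', onplane('top',np.array([(318,264),(433,257),(436,342),(326,347)])/1.4,c,n).round(4))
E
```

```text
sq_corner [0.476 0.363 0.012]
sq_stockend [0.412 0.29  0.012]
sq_tip [0.41  0.421 0.012]
hamA_head [ 0.459 -0.396  0.012]
hamA_butt [ 0.394 -0.283  0.012]
plane n [-0.52402047 -0.02628081  0.8513001 ] c [ 0.55985608 -0.01180412  0.07036266] 2126 std 0.10556615726186466
yaw from n 2.8711071215417823 tilt 31.646641375600712
corners [[ 0.6492  0.1125  0.1292]
 [ 0.6616 -0.1168  0.1298]
 [ 0.4952 -0.127   0.027 ]
 [ 0.4859  0.1062  0.0285]]
```

View pics/ham.png

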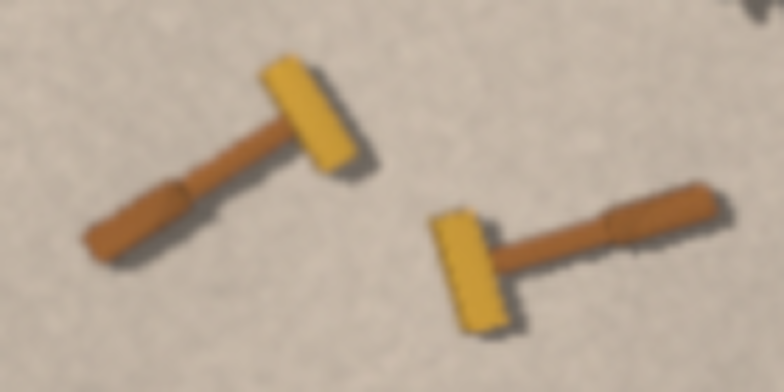

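The crop confirms hammer A: it is the left one, with its head at (307,113) pointing away from the robot. Next I'll check reach and take aligned wrist close-ups of the square, hammer and tray, so that camera bias cancels out.

```bash
cat >> h.py <<'E'
def yawframe(deg):
    c,s=np.cos(np.radians(deg)),np.sin(np.radians(deg)); return np.array([[c,-s,0],[s,c,0],[0,0,1.]])
def trayR(deg):
    c,s=np.cos(np.pi/6),.5; return yawframe(deg)@np.array([[c,0,-s],[0,1,0],[s,0,c]])
def toolR(Ro,s): return Ro@np.diag([s,-s,-1.])
E
python3 - <<'E'
from h import *
uvc=lambda p:np.array(p)/5.6+[345,235]-.4
W=onplane('top',uvc([(307,113),(97,248)]),(0,0,.02))
dx=W[0]-W[1]; hy=np.degrees(np.arctan2(dx[1],dx[0])); hd=W[0][:2]; hg=hd-.045*np.array([np.cos(np.radians(hy)),np.sin(np.radians(hy))])
sy=np.degrees(np.arctan2(.363-.29,.476-.412)); sy=(sy+np.degrees(np.arctan2(.421-.363,.410-.476))-90)/2
sg=np.array([.444,.3265])
print('hammer',hg,hy,'square',sg,sy)
C=np.array([[.6492,.1125,.1292],[.6616,-.1168,.1298],[.4952,-.127,.027],[.4859,.1062,.0285]]).mean(0)
Rt=trayR(2.8); O=C-Rt@[-.0175,.0275,.014]; print('tray O',O)
O[2]=.075
q=robot.read_qpos();print(q)
for s in (1,-1):
  for n,p,Ro in (('sq',[*sg,.003],yawframe(sy)),('ham',[*hg,.003],yawframe(hy)),('sqH',[*sg,.11],yawframe(sy)),('hamH',[*hg,.11],yawframe(hy)),('seatS',O+Rt@[0,.04,.003],Rt),('seatSH',O+Rt@[0,.04,.11],Rt),('seatH',O+Rt@[0,-.04,.003],Rt),('mid',O+Rt@[0,.02,.12],Rt)):
    r=robot.ik(p,toolR(Ro,s)); print(s,n,None if r is None else np.round(r,0))
np.savez('est.npz',sg=sg,sy=sy,hg=hg,hy=hy,O=O)
E
```

```text
hammer [ 0.43845096 -0.35187325] -58.22584040889935 square [0.444  0.3265] 48.72497083596164
tray O [ 0.59644736 -0.03265988  0.07525064]
[ 9.09907127e+01  2.05852674e+01  6.41362767e-01 -1.73720451e-02
 -7.01356741e+01 -1.65046964e+01]
1 sq [ 57.  23. -30.   0. -37.  82.]
1 ham [-19.  24. -28.   0. -38.  51.]
1 sqH [ 57.  15. -24.   0. -51.  82.]
1 hamH [-19.  16. -23.   0. -51.  51.]
1 seatS None
1 seatSH None
1 seatH None
1 mid None
-1 sq [ 57.  23. -30.   0. -37. -98.]
-1 ham [ -19.   24.  -28.   -0.  -38. -129.]
-1 sqH [ 57.  15. -24.   0. -51. -98.]
-1 hamH [ -19.   16.  -23.    0.  -51. -129.]
-1 seatS None
-1 seatSH None
-1 seatH None
-1 mid None
```

```bash
python3 - <<'E'
from h import *
e=np.load('est.npz'); O=e['O']; Rt=trayR(2.8)
from scipy.spatial.transform import Rotation as Ro
for s in (1,-1):
  for t in (0,10,15,20,25,30):
    R=toolR(yawframe(2.8)@Ro.from_euler('y',-t,degrees=True).as_matrix(),s)
    for l,n in ((.04,'S'),(-.04,'H')):
      for h in (.003,.12):
        r=robot.ik(O+Rt@[0,l,h],R); print(s,t,n,h,None if r is None else np.round(r,0))
E
```

```text
1 0 S 0.003 [ 20.  21. -21.   0. -49.  73.]
1 0 S 0.12 [ 21.  10. -21.   0. -60.  71.]
1 0 H 0.003 [ 12.  21. -19.   0. -49.  81.]
1 0 H 0.12 [ 13.  10. -20.   0. -60.  80.]
1 10 S 0.003 [ 22.  16. -32.   6. -33.  67.]
1 10 S 0.12 [ 24.   3. -31.   5. -46.  65.]
1 10 H 0.003 [ 13.  17. -29.   3. -34.  78.]
1 10 H 0.12 [ 14.   5. -29.   3. -47.  77.]
1 15 S 0.003 [ 23.  14. -39.  12. -24.  60.]
1 15 S 0.12 [ 26.   1. -37.   9. -39.  61.]
1 15 H 0.003 [ 13.  14. -35.   6. -26.  74.]
1 15 H 0.12 [ 15.   2. -34.   5. -40.  75.]
1 20 S 0.003 [ 21.  12. -49.  31. -12.  43.]
1 20 S 0.12 [ 27.  -2. -43.  15. -32.  54.]
1 20 H 0.003 [ 14.  13. -42.  13. -16.  67.]
1 20 H 0.12 [ 16.  -1. -39.   8. -32.  71.]
1 25 S 0.003 None
1 25 S 0.12 [ 27.  -5. -51.  26. -23.  43.]
1 25 H 0.003 None
1 25 H 0.12 [ 16.  -3. -46.  14. -24.  65.]
1 30 S 0.003 None
1 30 S 0.12 None
1 30 H 0.003 None
1 30 H 0.12 [ 15.  -5. -54.  27. -13.  53.]
-1 0 S 0.003 [  20.   21.  -21.    0.  -49. -107.]
-1 0 S 0.12 [  21.   10.  -21.    0.  -60. -109.]
-1 0 H 0.003 [ 12.  21. -19.   0. -49. -99.]
-1 0 H 0.12 [  13.   10. 
[... 189 characters left out ...]
.12 [  14.    5.  -29.    3.  -47. -103.]
-1 15 S 0.003 [  23.   14.  -39.   12.  -24. -120.]
-1 15 S 0.12 [  26.    1.  -37.    9.  -39. -119.]
-1 15 H 0.003 [  13.   14.  -35.    6.  -26. -106.]
-1 15 H 0.12 [  15.    2.  -34.    5.  -40. -105.]
-1 20 S 0.003 [  21.   12.  -49.   31.  -12. -137.]
-1 20 S 0.12 [  27.   -2.  -43.   15.  -32. -126.]
-1 20 H 0.003 [  14.   13.  -42.   13.  -16. -113.]
-1 20 H 0.12 [  16.   -1.  -39.    8.  -32. -109.]
-1 25 S 0.003 None
-1 25 S 0.12 [  27.   -5.  -51.   26.  -23. -137.]
-1 25 H 0.003 None
-1 25 H 0.12 [  16.   -3.  -46.   14.  -24. -115.]
-1 30 S 0.003 None
-1 30 S 0.12 None
-1 30 H 0.003 None
-1 30 H 0.12 [  15.   -5.  -54.   27.  -13. -127.]
```

30° of tool tilt is out of reach at the seats, but 15° works. So I'll grasp with the tool leaning 15° about the jaw axis relative to the tool being held. With s=-1 this also makes the wrist camera view nearly square-on.

```bash
cat >> h.py <<'E'
from scipy.spatial.transform import Rotation as Rot
REL=Rot.from_euler('y',15,degrees=True).as_matrix()
def G(Ro): return Ro@REL@np.diag([-1.,1,-1])   # tool orientation for object frame Ro
def tp(Ro,p,loc=(0,0,0),back=0.): # TCP at local point, backed off along the tool
    R=G(Ro); return np.asarray(p)+Ro@np.asarray(loc)-R[:,2]*back
def snap(n):
    robot.dwell(.25); T=pose(); a,d=robot.grab_frame('wrist'); np.savez(n+'.npz',a=a,d=d,T=T); return a
E
python3 - <<'E'
from h import *
e=np.load('est.npz'); O=e['O']; Rt=trayR(2.8)
Rs,Rh=yawframe(float(e['sy'])),yawframe(float(e['hy'])); ps=[*e['sg'],0]; ph=[*e['hg'],0]
for n,Ro,p,l in (('s',Rs,ps,0),('h',Rh,ph,0),('S',Rt,O,.04),('H',Rt,O,-.04),('M',Rt,O,.03)):
  for b in (0,.1,.14):
    r=robot.ik(tp(Ro,p,[0,l,.005],b),G(Ro)); print(n,b,None if r is None else np.round(r,0))
try:
  robot.goto(tp(Rs,ps,[.0,.02,.01],.1),G(Rs)); a=snap('wsq'); save('wsq',a)
  robot.goto(tp(Rt,O,[-.01,.03,.01],.14),G(Rt)); a=snap('wtr'); save('wtr',cv2.resize(a,(784,588)))
  robot.goto(tp(Rh,ph,[0,0,.01],.1),G(Rh)); a=snap('wha'); save('wha',a)
except robot.Unreachable as x: print('unreach',x)
print(robot.read_t())
w=[cv2.imread(f'pics/{n}.png') for n in('wsq','wha')]
E
```

```text
s 0 [ 55.  31. -16.  -2. -58. -95.]
s 0.1 [ 55.  26.  -9.  -2. -70. -96.]
s 0.14 [ 55.  25.  -5.  -2. -75. -96.]
h 0 [ -25.   31.  -12.  -10.  -59. -118.]
h 0.1 [ -26.   27.   -5.   -8.  -71. -119.]
h 0.14 [ -26.   26.   -1.   -8.  -76. -119.]
S 0 [  23.   13.  -38.   12.  -24. -120.]
S 0.1 [  24.    4.  -33.    9.  -39. -117.]
S 0.14 [  25.    1.  -31.    8.  -45. -117.]
H 0 [  13.   14.  -35.    6.  -26. -106.]
H 0.1 [  14.    5.  -30.    5.  -40. -104.]
H 0.14 [  14.    2.  -28.    4.  -45. -104.]
M 0 [  21.   13.  -38.   11.  -25. -118.]
M 0.1 [  23.    4.  -33.    8.  -39. -116.]
M 0.14 [  23.    1.  -31.    7.  -45. -115.]
5.4667
```

View pics/wsq.png

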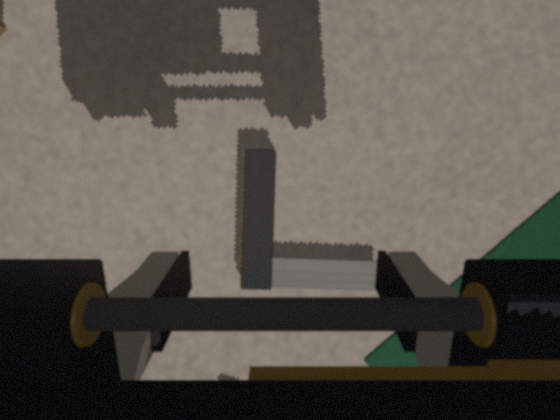

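View pics/wtr.png

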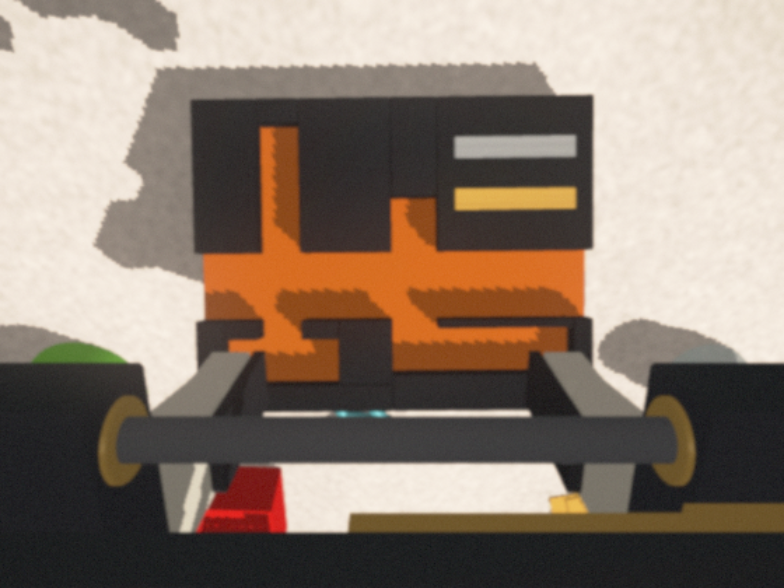

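View pics/wha.png

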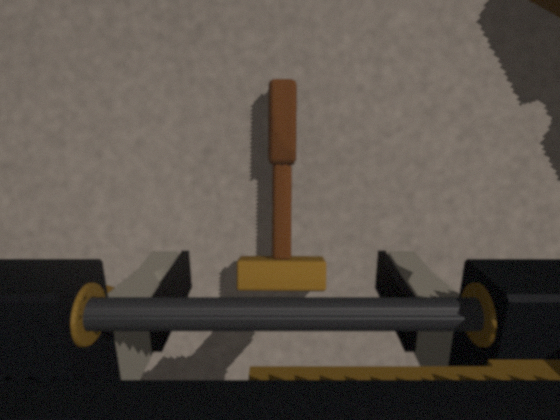

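The square close-up (560 px wide) shows the stock in columns 244–275, rows 150–288, and the blade running right to column 376 at row 275. The tray view shows the T channel at x≈280 and the L pocket at x≈413, with both cutouts empty. The hammer close-up shows the head at (281,273) and the shaft running straight up. Next: segment from depth and fit.

```bash
cat > fit.py <<'E'
from h import *
def load(n):
    z=np.load(n+'.npz'); M=c2w('wrist',z['T']); return z['a'],z['d'],M,cloud('wrist',z['d'],M)
if __name__=='__main__':
    e=np.load('est.npz')
    for n,g,y in (('wsq',e['sg'],e['sy']),('wha',e['hg'],e['hy'])):
        a,d,M,P=load(n); L=(P-[*g,0])@yawframe(float(y)); 
        box=(abs(L[...,0])<.13)&(abs(L[...,1])<.13)&(d>0)
        fl=box&(abs(P[...,2])<.006); print(n,'floor z',P[fl][:,2].mean().round(4),P[fl][:,2].std().round(4))
        m=box&(L[...,2]>.015)&(L[...,2]<.03); m[255:]=m[255:]&True
        lab=cv2.connectedComponentsWithStats(m.astype(np.uint8))
        for k in range(1,lab[0]):
            if lab[2][k,4]>150:
                Q=L[lab[1]==k]; r=cv2.minAreaRect((Q[:,:2]*1000).astype(np.float32)); print('hi comp',lab[2][k],'z',Q[:,2].mean().round(4),'rect(mm local)',np.round(r[0],1),np.round(r[1],1),round(r[2],2))
        if n=='wsq':
            m=box&(L[...,2]>.005)&(L[...,2]<.014)&(L[...,1]>.015); Q=L[m]; print('blade',np.round(cv2.minAreaRect((Q[:,:2]*1000).astype(np.float32))[:2],1),Q[:,2].mean())
    a,d,M,P=load('wtr'); O=e['O']; Rt=trayR(2.8); L=(P-O)@Rt
    hsv=cv2.cvtColor(a,cv2.COLOR_RGB2HSV); org=(hsv[...,0]<16)&(hsv[...,1]>150)&(d>0)
    f=org&(abs(L[...,2])<.006)&(abs(L[...,0])<.1)&(abs(L[...,1]-.03)<.14); Q=P[f]; c=Q.mean(0); nn=np.linalg.svd(Q-c)[2][2]; nn*=np.sign(nn[2])
    print('floor n',nn,'yaw',np.degrees(np.arctan2(-nn[1],-nn[0])),'tilt',np.degrees(np.arccos(nn[2])),'local z',L[f][:,2].mean(),len(Q))
    t=(abs(L[...,2]-.014)<.004)&(d>0)&(abs(L[...,0])<.13); r=cv2.minAreaRect((L[t][:,:2]*1000).astype(np.float32)); print('face rect',r,L[t][:,2].mean())
E
python3 fit.py
```

```text
bash:   601 Killed                     python3 fit.py
```

```bash
sed -i 's/svd(Q-c)/svd(Q-c,full_matrices=False)/' fit.py; python3 fit.py
```

```text
wsq floor z -0.0004 0.0008
hi comp [ 241  149   35  141 4422] z 0.0194 rect(mm local) [8.3 2.7] [ 22.7 100.3] 88.21
blade [[ 10.4  52.5]
 [100.8  73.9]] 0.01110139298687622
wha floor z -0.0004 0.0007
hi comp [ 237   79   90  212 6959] z 0.0202 rect(mm local) [-16.6  -0.1] [149.   63.4] 0.15
floor n [-0.49802411 -0.03293243  0.86653762] yaw 3.7832431338334223 tilt 29.94125269344486 local z 0.00028849269306277276 22268
face rect ((-19.774581909179688, 29.055320739746094), (185.38478088378906, 235.8496856689453), 0.6387655138969421) 0.014305346506946363
```

```bash
cat > fit2.py <<'E'
from fit import *
e=dict(np.load('est.npz')); mr=lambda Q:cv2.minAreaRect((Q[:,:2]*1000).astype(np.float32))
ang=lambda r:(r[2]+45)%90-45
sg,sy,hg,hy,O,ty=e['sg'],float(e['sy']),e['hg'],float(e['hy']),e['O'],2.8
for it in range(3):
    a,d,M,P=load('wsq'); L=(P-[*sg,0])@yawframe(sy); m=(d>0)&(abs(L[...,0])<.07)&(abs(L[...,1])<.03)&(L[...,2]>.015)&(L[...,2]<.026)
    r=mr(L[m]); b=mr(L[(d>0)&(L[...,1]>.02)&(L[...,1]<.1)&(abs(L[...,0]-.039)<.03)&(L[...,2]>.007)&(L[...,2]<.014)]); print('sq',r,'blade',b)
    sg=sg+(yawframe(sy)@[*np.array(r[0])/1000,0])[:2]; sy+=ang(r)
    a,d,M,P=load('wha'); L=(P-[*hg,0])@yawframe(hy); m=(d>0)&(abs(L[...,0]+.019)<.09)&(abs(L[...,1])<.05)&(L[...,2]>.013)&(L[...,2]<.026)
    r=mr(L[m]); s=L[m]; s=s[(s[:,0]<.03)]; k=mr(s[s[:,0]<-.04]); l=np.polyfit(s[:,0],s[:,1],1); hd=mr(L[m][L[m][:,0]>.036]); print('ham',r,'butt',k,'axis',np.degrees(np.arctan(l[0])),l[1]*1e3,'head',hd)
    hg=hg+(yawframe(hy)@[(r[0][0]+19)/1000,l[1],0])[:2]; hy+=(np.degrees(np.arctan(l[0]))+ang(hd))/2
    a,d,M,P=load('wtr'); Rt=trayR(ty); L=(P-O)@Rt; t=(d>0)&(abs(L[...,2]-.014)<.004)&(abs(L[...,0])<.13); r=mr(L[t]); print('tray',r,L[t][:,2].mean())
    # pockets: floor points
    f=L[(d>0)&(abs(L[...,2])<.004)]; 
    for nm,q in (('hamchan',f[(f[:,0]<-.03)&(f[:,0]>-.09)&(f[:,1]<0)]),('sqstock',f[(f[:,0]<-.025)&(f[:,1]>0.01)&(f[:,1]<.07)&(f[:,0]>-.055)])): print(nm,'y',q[:,1].min(),q[:,1].max(),'xmin',q[:,0].min())
    O=O+Rt@[(r[0][0]+17.5)/1000,(r[0][1]-27.5)/1000,0]; O[2]=.075; ty+=ang(r)/np.cos(np.pi/6)
print(sg,sy,hg,hy,O,ty); np.savez('est2.npz',sg=sg,sy=sy,hg=hg,hy=hy,O=O,ty=ty)
E
python3 fit2.py
```

```text
sq ((8.255233764648438, 2.665501594543457), (22.69325065612793, 100.34040069580078), 88.21288299560547) blade ((48.85246658325195, 54.645179748535156), (69.96992492675781, 22.515832901000977), 88.12736511230469)
ham ((-16.643280029296875, -0.06511116027832031), (149.0160369873047, 63.36738586425781), 0.14949844777584076) butt ((-65.56956481933594, 0.5549173355102539), (51.16756820678711, 19.115535736083984), 0.1349755823612213) axis -0.19862959545351622 0.3004322417270735 head ((46.916439056396484, 0.09599685668945312), (63.4473762512207, 21.816118240356445), 89.86965942382812)
tray ((-19.774581909179688, 29.055320739746094), (185.38478088378906, 235.8496856689453), 0.6387655138969421) 0.014305346506946363
hamchan y -0.0521048138731331 -0.028948320344890813 xmin -0.08990546555274542
sqstock y 0.028185658932814574 0.054926587538574635 xmin -0.05477931464651802
sq ((-3.814697265625e-06, 9.5367431640625e-07), (100.34040832519531, 22.693252563476562), -0.0) blade ((38.957759857177734, 54.104251861572266), (68.20233154296875, 22.515832901000977), 89.91449737548828)
ham ((-18.9988861083984
[... 925 characters left out ...]
t ((-66.80443572998047, 0.062483787536621094), (53.41449737548828, 19.11553192138672), 0.3135368227958679) axis -0.026879500257999185 -0.00018520203213647914 head ((45.74418258666992, -0.026391983032226562), (19.4395694732666, 63.40262222290039), 0.026599077507853508)
tray ((-17.565139770507812, 27.50000762939453), (185.3848114013672, 235.85739135742188), 3.1966640108294087e-06) 0.013020623524375184
hamchan y -0.053014446062308304 -0.029926867009575742 xmin -0.08995733385355922
sqstock y 0.026675010871422527 0.05353785274147662 xmin -0.05305821555404124
[0.4474425 0.3344626] 46.93785383156711 [ 0.4399363  -0.35372681] -58.40454105669241 [ 0.59410567 -0.03094941  0.075     ] 3.537568954652607
```

Depth fits match the nominal sizes to within about 1 mm. I'll grasp the hammer first, since the arm is already hovering there, then lift it and re-measure it in the hand.

```bash
cat >> h.py <<'E'
GL=np.array([-.001,0,.005]) # TCP in tool-local frame at grasp
mr=lambda Q:cv2.minAreaRect((Q[:,:2]*1000).astype(np.float32))
def objframe(T): # nominal held-object frame from the TCP pose
    R=T[:3,:3]@np.diag([-1.,1,-1])@REL.T; return R,T[:3,3]-R@GL
def held(n):
    a=snap(n); z=np.load(n+'.npz'); M=c2w('wrist',z['T']); P=cloud('wrist',z['d'],M); R,p=objframe(z['T']); L=(P-p)@R
    return a,L[(z['d']>0)]
def grasp(p,Ro):
    robot.goto(tp(Ro,p,GL,.08),G(Ro)); robot.servo_line(tp(Ro,p,GL),speed=.1)
    robot.move_gripper(0.); print('grip',robot.read_grip_width()*88,'F',robot.read_force())
    q=tp(Ro,p,GL); robot.servo_line(q+[0,0,.2-.005],speed=.2); print('grip',robot.read_grip_width()*88)
E
python3 - <<'E'
from h import *
e=np.load('est2.npz'); p=[*e['hg'],0]; Ro=yawframe(float(e['hy']))
grasp(p,Ro)
a,L=held('hh'); save('hh',a)
m=(abs(L[:,0]+.019)<.1)&(abs(L[:,1])<.05)&(L[:,2]>.013)&(L[:,2]<.03); L=L[m]
print('butt',mr(L[L[:,0]<-.04]),'head',mr(L[L[:,0]>.03]) if (L[:,0]>.03).sum()>50 else None)
b=L[(L[:,0]<-.04)]; c=b.mean(0); print('butt z',c[2],'slope z/x',np.polyfit(b[:,0],b[:,2],1)[0],'xmin',b[:,0].min(), 'axis',np.degrees(np.polyfit(b[:,0],b[:,1],1)[0]),robot.read_t())
E
```

```text
grip 13.85349969495853 F [ 0.09227376  0.46296825 -0.22197444]
grip 13.950357755169751
butt ((-67.1965103149414, 0.15523433685302734), (19.853286743164062, 54.22449493408203), 89.90143585205078) head ((33.37828063964844, -0.01797008514404297), (25.877599716186523, 6.715462684631348), 89.68489074707031)
butt z 0.021275057095464945 slope z/x 0.001610923226767918 xmin -0.09431321278038089 axis -0.15399681667776766 9.2417
```

View pics/hh.png

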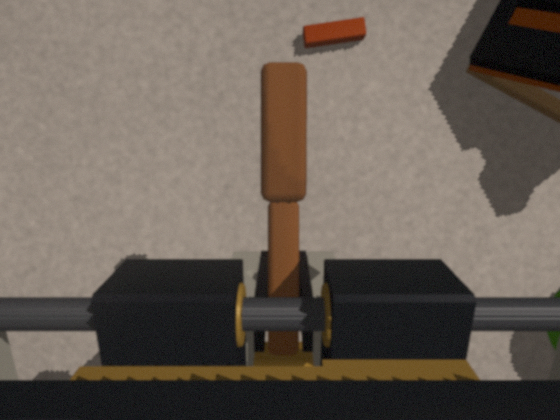

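The picture shows the hammer held straight, butt at (284,130), in the expected in-hand pose to about 0.3 mm. Now inserting it along the face normal while watching the force.

```bash
cat >> h.py <<'E'
def place(O,Rt,y,dx=0,dy=0,name='x',fmax=12):
    n=Rt[:,2]; at=lambda z:O+Rt@(GL+[dx,y+dy,z])
    robot.goto(at(.11),G(Rt)); robot.servo_line(at(.025),speed=.1); f0=np.array(robot.read_force())
    for z in (.018,.014,.011,.008,.005,.003,.0015,.0005,-.0005):
        robot.servo_line(at(z),speed=.04); f=(np.array(robot.read_force())-f0)@Rt
        T=pose(); err=(T[:3,3]-at(z))@Rt*1e3; print(z,'f',f.round(1),'err mm',err.round(2))
        if f[2]>fmax: break
    return z
def release(O,Rt,y,w=.5):
    robot.move_gripper(w); robot.dwell(.2); T=pose(); robot.servo_line(T[:3,3]+Rt[:,2]*.1,speed=.2)
E
python3 - <<'E'
from h import *
e=np.load('est2.npz'); O=e['O']; Rt=trayR(float(e['ty']))
print(place(O,Rt,-.04),robot.read_grip_width()*88,robot.read_t())
E
```

```text
0.018 f [ 0.  -0.5  0.3] err mm [-0.05  0.01  0.01]
0.014 f [-0.1  0.4 -0.2] err mm [-0.15 -0.02 -0.18]
0.011 f [-0.2 -0.  -0.3] err mm [-0.13  0.   -0.17]
0.008 f [-0.1  0.1 -0.9] err mm [-0.14 -0.03 -0.16]
0.005 f [ 0.4  1.1 -0.1] err mm [-0.18 -0.04 -0.18]
0.003 f [-0.2  0.4 -0.1] err mm [-0.08 -0.01 -0.1 ]
0.0015 f [-0.4 -0.1 -0.4] err mm [-0.07 -0.   -0.07]
0.0005 f [ 0.3 -0.3 -0.8] err mm [ 0.    0.01 -0.04]
-0.0005 f [ 0.1 -0.7 -0. ] err mm [-0.   -0.   -0.06]
-0.0005 13.584186567712502 13.7083
```

```bash
cat >> h.py <<'E'
def trayview(n):
    e=np.load('est2.npz'); a=snap(n); z=np.load(n+'.npz'); M=c2w('wrist',z['T']); P=cloud('wrist',z['d'],M); L=(P-e['O'])@trayR(float(e['ty'])); return a,L[z['d']>0]
E
python3 - <<'E'
from h import *
e=np.load('est2.npz'); O=e['O']; Rt=trayR(float(e['ty']))
release(O,Rt,-.04,.5); robot.goto(tp(Rt,O,[-.01,-.01,.01],.14),G(Rt)); a,L=trayview('th')
m=(L[:,1]<-.0)&(L[:,1]>-.08)&(L[:,0]<.06)&(L[:,2]>.017)&(L[:,2]<.05); Q=L[m]
b=Q[Q[:,0]<-.03]; print('butt',mr(b),'z',b[:,2].mean(),'slopes',np.linalg.lstsq(np.c_[b[:,:2],np.ones(len(b))],b[:,2],rcond=None)[0])
h=Q[Q[:,0]>.033]; print('head',mr(h),'z',np.median(h[:,2]))
save('th',a); robot.move_gripper(1.)
p=[*e['sg'],0]; Ro=yawframe(float(e['sy'])); grasp(p,Ro)
a,L=held('hs'); L=L[(abs(L[:,0])<.07)&(abs(L[:,1])<.03)&(L[:,2]>.014)&(L[:,2]<.03)]; b=L[L[:,0]<-.02]
print('stock',mr(b),'z',b.mean(0),'slope',np.degrees(np.polyfit(b[:,0],b[:,2],1)[0]),robot.read_t()); save('hs',a)
E
```

```text
butt ((-63.109893798828125, -38.56117630004883), (19.59686279296875, 65.2358627319336), 89.78372955322266) z 0.020754118627892254 slopes [-0.00987722 -0.01490723  0.01954794]
head ((43.593505859375, -38.746498107910156), (20.939485549926758, 63.27622985839844), 0.11004159599542618) z 0.021549120189994147
grip 22.015399774979333 F [-0.89348891  0.14302853 -0.7031717 ]
grip 21.813575494092447
stock ((-34.49399948120117, 1.0600547790527344), (29.045883178710938, 22.693668365478516), 0.19309517741203308) z [-0.0346193   0.00118874  0.01948195] slope 0.4145009134236242 21.8167
```

View pics/th.png

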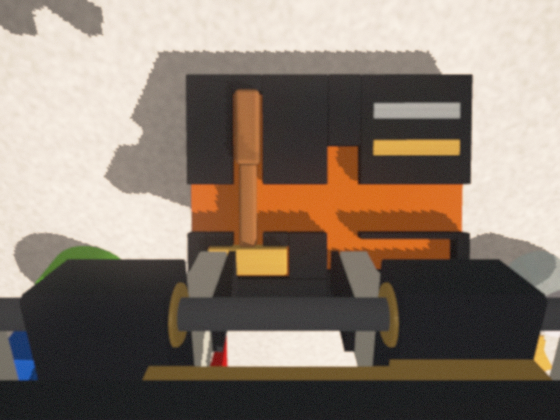

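View pics/hs.png

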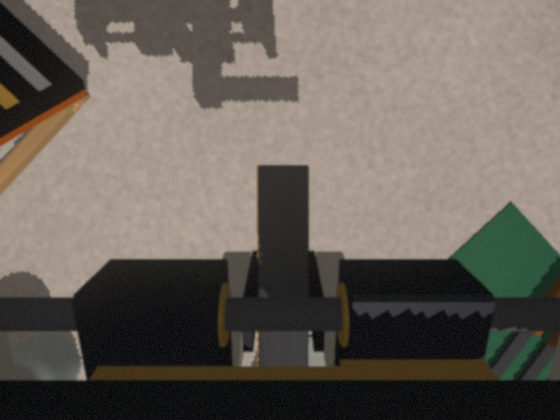

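The hammer sits in its T cutout, shaft at (248,190) and head at (262,262), top about 21 mm over the floor and level. The square is held centred, stock in columns 258–308, and measures about 1 mm off nominal. I'll apply a half-size correction and insert it.

```bash
python3 - <<'E'
from h import *
e=np.load('est2.npz'); O=e['O']; Rt=trayR(float(e['ty']))
print(place(O,Rt,.04,dx=-.0005,dy=-.0005),robot.read_grip_width()*88,robot.read_t())
E
```

```text
0.018 f [ 0.3  0.4 -1.3] err mm [-0.08 -0.05  0.02]
0.014 f [-0.3  0.7 -1. ] err mm [-0.19 -0.08 -0.18]
0.011 f [-0.3 -0.7 -0.6] err mm [-0.13 -0.04 -0.16]
0.008 f [-0.2 -0.7 -0.6] err mm [-0.16 -0.04 -0.18]
0.005 f [-0.3  0.2 -0.8] err mm [-0.14 -0.06 -0.15]
0.003 f [-0.7  0.4 -0.9] err mm [-0.08 -0.02 -0.1 ]
0.0015 f [-0.6 -0.  -0.4] err mm [-0.08 -0.02 -0.07]
0.0005 f [0.3 0.5 0.3] err mm [-0.05 -0.01 -0.05]
-0.0005 f [-0.1 -0.4 -0.4] err mm [-0.04 -0.01 -0.06]
-0.0005 21.672889266440354 26.4333
```

```bash
python3 - <<'E'
from h import *
e=np.load('est2.npz'); O=e['O']; Rt=trayR(float(e['ty']))
release(O,Rt,.04,.5)
for b,x in ((.17,-.05),(.15,-.04),(.14,-.01)):
    try: robot.goto(tp(Rt,O,[x,.03,.01],b),G(Rt)); break
    except robot.Unreachable: print('un',b)
robot.move_gripper(1.)
a,L=trayview('ts'); save('ts',cv2.resize(a,(784,588)))
m=(L[:,2]>.0165)&(L[:,2]<.05)
def st(n,c,zlo=.0165):
    Q=L[c&(L[:,2]>zlo)&(L[:,2]<.05)]
    if len(Q)<30: print(n,len(Q)); return
    print(n,len(Q),np.round(mr(Q)[0],1),np.round(mr(Q)[1],1),round(mr(Q)[2],2),'z',np.median(Q[:,2]).round(4),'slopes',np.linalg.lstsq(np.c_[Q[:,:2],np.ones(len(Q))],Q[:,2],rcond=None)[0][:2].round(3))
x,y=L[:,0],L[:,1]
st('stock',(y>.02)&(y<.06)&(abs(x)<.06)); st('butt',(y<-.02)&(y>-.06)&(x<-.036)&(x>-.1)); st('head',(y<0)&(y>-.08)&(x>.03)&(x<.062))
st('blade',(y>.058)&(y<.128)&(x>.030)&(x<.048),.003); st('face',(y>.07)&(y<.13)&(x<-.03)&(x>-.1),.005)
print(robot.read_t())
E
```

```text
stock 2762 [-1.7 40.8] [99.1 21.6] 0.03 z 0.0196 slopes [0.003 0.003]
butt 1502 [-65.4 -38.6] [58.6 20.4] 0.36 z 0.021 slopes [-0.001 -0.034]
head 1127 [ 40.6 -30.2] [47.3 20.4] 89.89 z 0.0215 slopes [ 0.074 -0.001]
blade 1237 [39.  87.6] [58.3 18. ] 90.0 z 0.0113 slopes [0.005 0.003]
face 5115 [-65.2 100. ] [60.  69.5] 89.96 z 0.0139 slopes [0.003 0.001]
29.4917
```

View pics/ts.png

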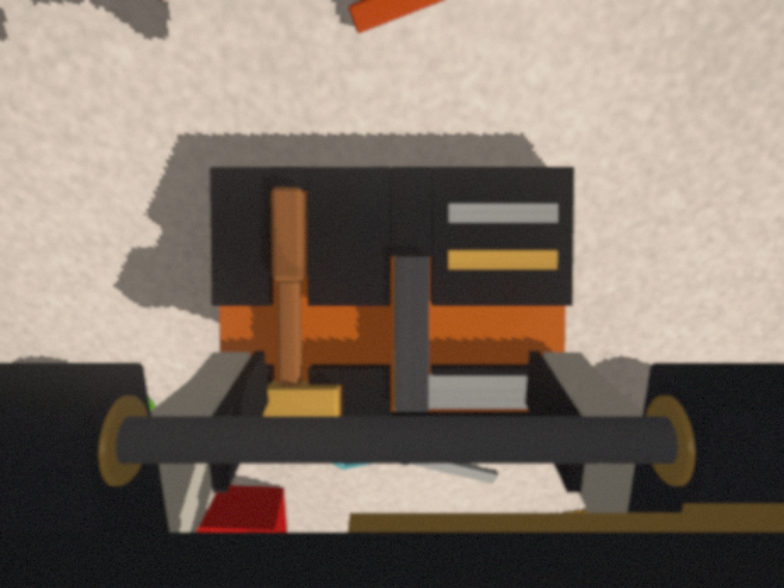

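The picture shows both tools down in their cutouts: stock at (411,330), blade at (478,392), hammer shaft at (289,330), and head at (303,401). All are flush and level, so I'm handing in.

```bash
python3 - <<'E'
from rig import robot
robot.job_done(); print(robot.read_t())
E
```

```text
the job is handed in; nothing more can be done
the job is handed in; nothing more can be done
```

Both tools are back in their own cutouts, and I handed the job in at about 29.5 s. The hand-in reports no verdict, so the results below come from my own last checks.

**How it was done:** I used the left of the two hammers, the one with its head pointing away from the robot. The arm could not tilt 30° at the tray. I gripped each tool with the gripper leaning 15°, so only 15° was needed there. Both tools then slid in along the face normal with under 2 N of contact force, so no extra press was needed.

**Last wrist depth check:**

| Tool | Offset from its seat | Height over the cutout floor | Level with the face |
|---|---|---|---|
| Square stock | about 1.7 mm down the slope, 0.8 mm across | top at 19.6 mm (20 expected) | within 0.005 rad |
| Square blade | centre line on target (39.0 mm) | top surface at 11.3 mm (11.5 expected) | within 0.006 rad |
| Hammer | about 1.4 mm down the slope, 1.3 mm across | head 21.5 mm, butt 21.0 mm (22 expected) | see below |

**What disagreed:**
- **In-hand square:** it measured about 1 mm off before insertion, while the jaws suggested it was centred. I corrected by half of that.
- **Hammer slopes:** in the last view a finger partly hid the head, and two slopes came out above the 0.06 and near 0.03 rad (0.074 across the head, -0.034 across the butt). The matching butt and head heights, and the butt's slopes of up to 0.015 rad in the earlier view, suggest it is level.
- **Hammer offset:** it comes from that earlier view, taken just after the hammer was released.

I did not re-measure the other things on the bench, but the arm was not sent near them.

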